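# Walk the power unit back onto its stops and bar it down

## Task

Walk the heavy power unit forward along the table, away from the robot, until its back edge rests against both black rubber stops, with the unit between the two yellow lines. Push only on the two yellow bumpers at its near corners, a short push on each in turn, so that it never slews more than about 20 degrees from square with the stops; do not touch its grey case or dark panel, and do not lift or tip it. Then swing the red hold-down bar over it, all the way to the end of its travel, let go, and leave the cleaner bottle, the tape roll and the small carton beside it where they are.

Things in the scene. Friction and masses are not known exactly. Their poses are not given: they have to be found in the camera images.
- unit: power unit: grey case on a black skid, dark panel facing the robot; about 1.9 kg, a push on one bumper takes 5 to 20 N. 110 mm deep (x), 190 wide (y), 80 high. Origin: centre of the underside; x points away from the robot to the stops, y left, z up. Pushed on one bumper it mostly turns: that bumper advances, the other corner slips back about a quarter as far.
- unit_case: the grey case and dark panel of the unit, not to be touched; same origin and axes as the unit. The panel face is at x = -49 mm between the bumpers (its knobs stand 6 mm out), so it lies 16 mm behind the bumper faces; case top at z = 78 mm.
- bumper_left (a point): centre of the near (robot-side) face of the left yellow bumper, at x = -65, y = +77, z = 37 mm of the unit. The face is 36 mm wide and 66 mm high (z 4 to 70 mm).
- bumper_right (a point): the same for the right yellow bumper, at y = -77 mm.
- back_left (a point): far left bottom corner of the unit, at x = +55, y = +95, z = 6 mm of the unit
- back_right (a point): far right bottom corner of the unit, at x = +55, y = -95, z = 6 mm of the unit
- stops (a point): fixed; on the table midway between the two black rubber stops, in the plane of their near faces. x points into the stops (the way the unit must go), y left, z up. Stops 40 mm wide, centred at y = +60 and -60 mm, z 5 to 45 mm, on a blue fence 50 mm high. Two yellow lines on the table run along x at y = +120 and -120 mm.
- bar_pivot (a point): fixed; on the vertical axis of the hold-down bar, at x = 0, y = -165, z = 100 mm of the stops frame; steel post of 22 mm diameter below it
- bar (a joint): angle of the red hold-down bar: 0 = parked, grows clockwise seen from above to 1.92 rad (end of travel, over the unit). Bar 150 mm long, underside 94 mm above the table; in the stops frame it points from the pivot at (230 degrees minus the joint angle), counter-clockwise from x. Stays where it is left; about 1 N moves the handle.
- bar_handle (a point): centre of the upright red handle near the bar's end, 135 mm from the pivot axis; a round rod of 18 mm diameter, standing from 106 to 156 mm above the table; this point is 133 mm above the table
- spray_center (a point): middle of a white cleaner bottle with a red cap, 60 mm diameter, 160 mm tall: leave it alone
- tape: roll of brown tape lying flat, 110 mm diameter, 48 mm high, origin under its centre: leave it alone
- carton: small carton 140 x 100 x 80 mm, origin under its centre: leave it alone
Things that resemble listed ones, but are neither listed nor needed, are in the scene too. What is shaped like the unit but orange, pink or purple is not meant.

How it is judged:
By the outcome, as a careful person would: the job done as asked, in the order asked, and still so for the second after the job is handed in, with the robot touching nothing.
It also fails if it takes over 66 s, if anything falls off the work surface, if the arm or the gripper's body presses on something with over 40 N, if the wrist force passes 120 N, or if a joint passes its speed limit or range.

## Robot

A 6-joint arm with a two-finger parallel gripper is mounted at the origin on the work surface. World frame = base frame: x ahead of the robot, y to its left, z up, the work surface at z = 0. Lengths are in m, angles in rad, forces in N, time in s.
With the tool pointing down it reaches from about 0.375 to 0.825 m from the base axis. Payload 5.5 kg.
Tool frame: the origin (TCP) lies at the very end of the fingers, on their centre line; the grasp point (between the pads) lies 19 mm behind it; x points along the fingers, z is the direction in which the jaws open and shut, and the axes are right-handed (so a half turn about x gives the same grasp; the last joint's range is limited). The gripper opens to 85 mm and grips with 20 to 120 N. Pads are 22 mm wide; open, the fingers measure 114 mm over their backs; the gripper's body (76 mm by 85 mm) begins 54 mm behind the grasp point. The pads swing forward as they close: fully open they stand 13 mm farther back than shut.
Start: joints at [-1.197, 0.314, -0.047, 1.21, 0, 1.571], TCP at [0.219, -0.559, 0.231] pointing down, gripper open.
Joint ranges: [-2.67, 2.67], [-0.69, 1.73], [-1.03, 1.25], [-2.08, 2.16], [-1.42, 1.45], [-3.14, 3.14]. Speed limits (rad/s): [2.39, 2.39, 3.01, 3.14, 3.14, 3.14].

## Interface

Orientations are given as a rotation vector (axis times angle).
In Python, from workcell import ctrl, eyes gives the robot as it stands.
- The arm moves only by the tool servo_tool, never from a script. Its argument "increments" is a list that holds one entry, the list of rows, each a list of 7 numbers: the opening, from -1 (shut) to 1 (fully open), then the shift along the world's x, y, z each as a share of 100 cm, from -1 to 1, then the turn, a rotation vector about the world's x, y, z each as a share of 45 degrees, from -1 to 1. A call has 1 to 8 rows; each row shifts and turns the commanded pose from where the row before left it; what a row does not reach is not made up. A row lasts 1/8 s, in which the tool goes at most 62.5 mm and 10.7 degrees, less where a joint would pass 70% of its speed; a pose out of reach is approached as far as the arm can. A call with a number of a shift or a turn outside -1 to 1 is refused whole. A call with a gripper value outside its range is refused whole. The fingers move at their own pace and stop on an object; the grip force is fixed at half the most. Time passes only in rows, so rows that do not move let the fingers close. It gives the time, the measured TCP pose, the force and the opening at its end, in the units of the state.
- ctrl.sense(): the state, without advancing time (a new reading comes with each control period).
- eyes.grab_frame(name): name is "side" or "top" or "wrist"; returns a dict with "img" (420x560x3 uint8, blue, green, red), "intrinsics" (3x3 intrinsics, pixels), "origin" and "rotation" of the camera in the world. Camera axes: x right, y down, z forward; pixel columns grow to the right and rows downward; lengths in m; the calibration is good to about 2 mm. A picture is of the moment at which its call begins. There is no depth.
- ctrl.sign_off(): hands the job in, once; it reports no verdict.
The state is a dict: "time": time; "joint_positions": joint angles; "qd": joint speeds; "effort": joint torques, N m; "ee_pos": TCP position; "orientation": TCP orientation; "wrist_force": force on the tool from outside, world axes, zero at the start; "torque": the same for the moment, N m; "finger_gap": finger opening in m.
Only numpy, scipy, OpenCV 4.12 (cv2) and the standard library are available. Lean on these libraries where they do the work, as an engineer would, in place of code of your own. Each camera call takes 0.05 s, during which the arm holds its last target. There are 200 camera calls.

## Working session

There is one attempt and no reset: what is moved stays moved. The work goes in short steps, Python scripts to look and compute and a tool call to move; the robot and the scene stay as the last step left them, time stands still between calls to the robot, and variables do not carry over. Pictures are saved under pics/ and viewed, about 8 in all and at most 12, crops included, and the job is handed in when it is done.

Besides the shell and the picture viewer there is one more tool, called after ">>>" as name(argument=value, ...), one argument or row to a line, values as JSON. servo_tool: Moves the arm, as the interface text tells. Its arguments: {"type":"object","properties":{"increments":{"type":"array","items":{"type":"array","items":{"type":"array","items":{"type":"number"}}}}},"required":["increments"]}

```bash
mkdir -p pics
cat > h.py <<'E'
import numpy as np, cv2
from workcell import ctrl, eyes
def ray(f,u,v,z):
    K=f["intrinsics"];R=np.array(f["rotation"]);o=np.array(f["origin"])
    d=R@np.linalg.inv(K)@np.array([u,v,1.]);return o+d*(z-o[2])/d[2]
def proj(f,p):
    c=np.array(f["rotation"]).T@(np.array(p)-f["origin"]);q=np.array(f["intrinsics"])@c;return q[:2]/q[2]
E
python3 - <<'E'
from h import *
fs=[eyes.grab_frame(n) for n in("top","side")]
for n,f in zip("ts",fs):
    cv2.imwrite(f"pics/{n}0.png",f["img"]);print(n,np.round(f["origin"],3),np.round(f["rotation"],3).tolist(),f["intrinsics"][0][0])
print(ctrl.sense())
E
```

```text
t [0.31  0.047 1.252] [-2.153, 2.108, -0.167] 437.3141759912212
s [-0.064  0.877  0.811] [-0.797, 2.427, -1.274] 444.29444868336657
{'time': 0.1, 'joint_positions': array([-1.19700853e+00,  3.14151603e-01, -4.79475999e-02,  1.21019327e+00,
       -8.54314464e-06,  1.57077141e+00]), 'qd': array([ 0.00085765, -0.00194885,  0.00232564,  0.00023642,  0.00132093,
       -0.00118544]), 'effort': array([-8.64315116e-04, -5.40766919e+01,  3.40541196e+01,  1.12293693e-02,
       -1.06773120e-04,  1.73552070e-05]), 'ee_pos': array([ 0.21890125, -0.55810581,  0.2305368 ]), 'orientation': array([ 0.93043938,  1.36444313, -0.92905993]), 'wrist_force': array([0.52461081, 0.50625316, 0.60614527]), 'torque': array([-0.00749549,  0.08190558, -0.01457683]), 'finger_gap': 0.08544796089433579}
```

View pics/t0.png

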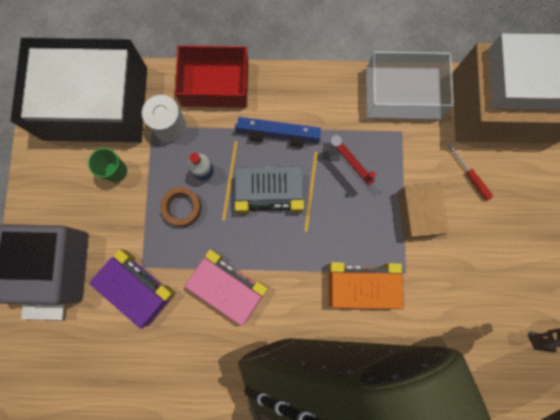

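View pics/s0.png

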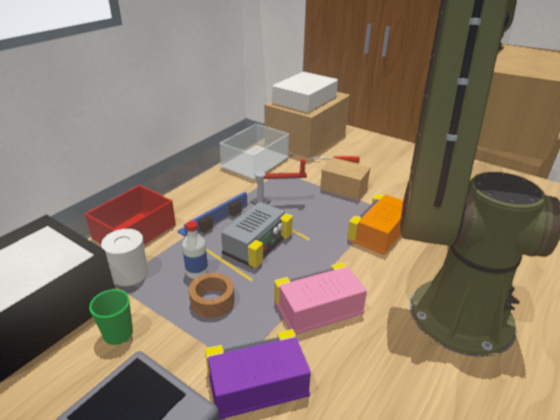

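The top view shows the grey unit at about (269,187) with its yellow bumpers at (241,206) and (297,206). The blue fence is at (278,130), the yellow lines at x≈229 and x≈311, and the red bar runs from its post at (337,142) to the handle at (370,178). The tape is at (181,207), the bottle at (200,165) and the carton at (424,210). The side view agrees. Next I measure.

```bash
cat >> h.py <<'E'
_g=eyes.grab_frame
def grab(n):
    f=dict(_g(n)); f["rotation"]=cv2.Rodrigues(np.array(f["rotation"],float))[0] if np.size(f["rotation"])==3 else np.array(f["rotation"]); f["intrinsics"]=np.array(f["intrinsics"]);return f
def comps(f,lo,hi,x0,y0,x1,y1,amin=15):
    m=cv2.inRange(cv2.cvtColor(f["img"],cv2.COLOR_BGR2HSV),np.array(lo),np.array(hi)); k=np.zeros_like(m);k[y0:y1,x0:x1]=m[y0:y1,x0:x1]
    cs,_=cv2.findContours(k,cv2.RETR_EXTERNAL,cv2.CHAIN_APPROX_NONE)
    return [c.reshape(-1,2) for c in cs if len(c)>=amin]
E
python3 - <<'E'
from h import *
f=grab("top");print(np.round(f["rotation"],3).tolist())
for c in comps(f,(15,90,80),(38,255,255),215,120,325,240,8):
    r=cv2.minAreaRect(c);print("yel",np.round(r[0],1),np.round(r[1],1),round(r[2],1))
    if max(r[1])>40:
        p=np.array([ray(f,*q,0) for q in c]);l=cv2.fitLine(p[:,:2].astype(np.float32),2,0,.01,.01).ravel();print(" line",l.round(3),"yaw deg",np.degrees(np.arctan(l[1]/l[0])),p.min(0),p.max(0))
    else:
        b=cv2.boxPoints(r);print([ray(f,*q,.07)[:2].round(4).tolist() for q in b])
for c in comps(f,(100,100,40),(125,255,255),225,105,330,155): 
    b=cv2.boxPoints(cv2.minAreaRect(c));print("fence",b.round(1).tolist(),[ray(f,*q,.05)[:2].round(4).tolist() for q in b])
for c in comps(f,(0,120,60),(8,255,255),320,130,390,190):
    b=cv2.boxPoints(cv2.minAreaRect(c));print("bar",b.round(1).tolist(),[ray(f,*q,.1)[:2].round(4).tolist() for q in b])
cv2.imwrite("pics/t1.png",cv2.resize(f["img"][100:250,150:400],None,fx=3.2,fy=3.2,interpolation=2))
for n,u,v,z in(("stopL",257,139,.045),("stopR",297,142,.045),("bottle",200,170,0.1),("tape",181,207,.048),("carton",424,210,.08)): print(n,ray(f,u,v,z).round(3))
E
```

```text
[[0.022, -0.986, 0.165], [-1.0, -0.02, 0.011], [-0.007, -0.165, -0.986]]
yel [241.  206.5] [11. 14.] 90.0
[[0.527, 0.1684], [0.5278, 0.1299], [0.4972, 0.1289], [0.4964, 0.1672]]
yel [297.  205.5] [11. 14.] 90.0
[[0.5329, 0.0145], [0.5337, -0.024], [0.5031, -0.0243], [0.5023, 0.014]]
yel [310.6 191.5] [ 4.  79.8] 7.8
 line [ 0.993 -0.12   0.573 -0.047] yaw deg -6.894587 [ 4.56323719e-01 -6.53264757e-02 -2.22044605e-16] [ 6.92450182e-01 -2.90364858e-02  2.22044605e-16]
yel [229.6 180.1] [ 4.3 79.2] 9.2
 line [ 0.993 -0.117  0.602  0.191] yaw deg -6.7124143 [ 4.86162335e-01  1.73034366e-01 -2.22044605e-16] [7.21735429e-01 2.08920074e-01 2.22044605e-16]
yel [300.5 124. ] [ 8. 47.] 90.0
 line [ 0.067  0.998  0.786 -0.021] yaw deg 86.18444 [ 0.76729333 -0.0857341   0.        ] [7.92476295e-01 5.53762449e-02 2.22044605e-16]
yel [225.5 123.5] [ 7. 21.] 90.0
[[0.7596, 0.2309], [0.7607, 0.1713], [0.7399, 0.1705], [0.7388, 0.23]]
fence [[235.5, 128.5], [237.0, 117.0999984741211], [320.29998779296875, 128.0], [318.79998779296875, 139.39999389648438]] [[0.7425, 0.1738], [0.7771, 0.1707], [0.7489, -0.0698], [0.7147, -0.0657]]
bar [[336.0, 147.89999389648438], [345.3999938964844, 139.60000610351562], [377.6000061035156, 176.10000610351562], [368.29998779296875, 184.39999389648438]] [[0.6747, -0.108], [0.6987, -0.1338], [0.5977, -0.2201], [0.5743, -0.1945]]
stopL [0.714 0.111 0.045]
stopR [ 0.707 -0.004  0.045]
bottle [0.605 0.261 0.1  ]
tape [0.511 0.318 0.048]
carton [ 0.511 -0.348  0.08 ]
```

View pics/t1.png

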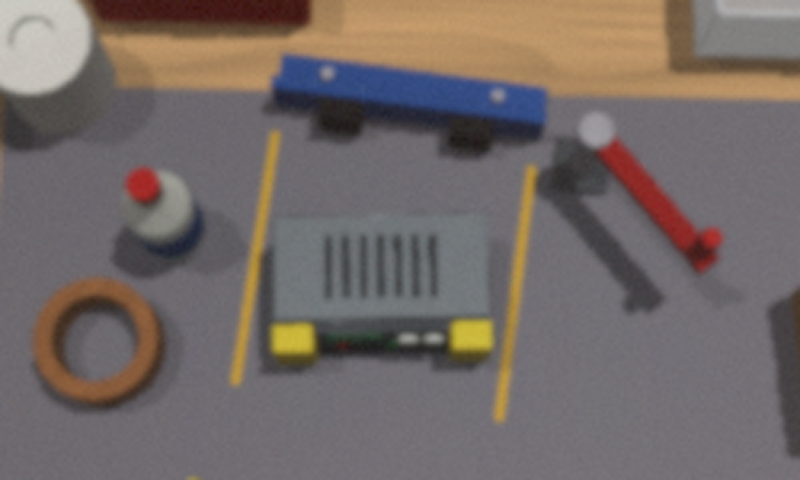

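```bash
cat >> h.py <<'E'
A=np.radians(-6.8); SX=np.array([np.cos(A),np.sin(A)]); SY=np.array([-np.sin(A),np.cos(A)])
def st(p): return np.round([SX@p[:2],SY@p[:2]],4)
E
python3 - <<'E'
from h import *
f=grab("top");s=grab("side")
R=cv2.Rodrigues(ctrl.sense()["orientation"])[0];print("toolR",R.round(3).tolist())
print("pivot",[ray(f,336.6,140,z).round(4).tolist()+st(ray(f,336.6,140,z)).tolist() for z in(.1,.115)])
# stops: dark profile along column
g=f["img"].max(2)
for u in(255,256,257,296,297,298): print(u,g[128:150,u].tolist())
for n,u,v,z in(("cTL",150+273/3.2,100+217/3.2,.078),("cTR",150+489/3.2,100+214/3.2,.078),("cBL",150+273/3.2,100+322/3.2,.078),("cBR",150+490/3.2,100+320/3.2,.078)): p=ray(f,u,v,z);print(n,p.round(4),st(p))
cv2.imwrite("pics/s1.png",cv2.resize(s["img"][150:290,170:350],None,fx=4.2,fy=4.2,interpolation=2))
E
```

```text
toolR [[-0.0, 0.931, 0.365], [0.001, 0.365, -0.931], [-1.0, -0.0, -0.001]]
pivot [[0.6971, -0.1097, 0.1, 0.7052, -0.0264], [0.6921, -0.1076, 0.115, 0.6999, -0.0249]]
255 [125, 110, 83, 53, 43, 45, 40, 41, 38, 38, 36, 35, 37, 46, 55, 67, 81, 98, 108, 114, 111, 113]
256 [125, 114, 83, 55, 40, 42, 40, 40, 42, 39, 28, 34, 33, 46, 57, 66, 81, 100, 110, 111, 112, 113]
257 [128, 114, 88, 54, 42, 40, 39, 38, 42, 34, 37, 39, 35, 46, 57, 62, 79, 99, 110, 112, 113, 113]
296 [132, 128, 130, 127, 129, 129, 120, 95, 60, 45, 43, 45, 43, 41, 40, 37, 34, 37, 45, 54, 64, 80]
297 [132, 131, 129, 124, 128, 129, 124, 98, 62, 47, 49, 44, 44, 44, 39, 38, 35, 31, 42, 53, 59, 80]
298 [132, 134, 133, 129, 129, 129, 123, 102, 67, 48, 42, 43, 45, 43, 40, 37, 36, 35, 41, 53, 61, 81]
cTL [0.6189 0.1673 0.078 ] [0.5947 0.2394]
cTR [ 0.6253 -0.0192  0.078 ] [0.6232 0.0549]
cBL [0.5266 0.164  0.078 ] [0.5035 0.2252]
cBR [ 0.5322 -0.0211  0.078 ] [0.5309 0.0421]
```

View pics/s1.png

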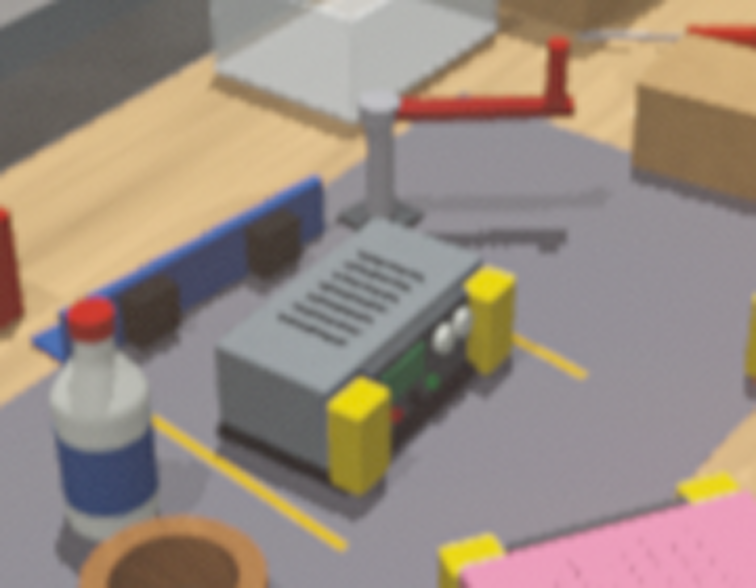

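The side view confirms the layout. The left bumper is at crop (360,435), the right one at (490,320), and the stops are at (150,308) and (273,245), with the bar parked. The unit is yawed about +9° to the stops and needs about 90 mm of travel. I will push with the fingers shut and tilted about 18° so the fingertips lead.

>>> servo_tool(
  increments=[
    [[-1, 0.0275, 0.045, 0, 0, 0, -0.209], [-1, 0.0275, 0.045, 0, 0, 0, -0.209], [-1, 0.0275, 0.045, 0, 0, 0, -0.209], [-1, 0.0275, 0.045, 0, -0.024, -0.199, 0], [-1, 0.0275, 0.045, 0, -0.024, -0.199, 0], [-1, 0.0275, 0.045, 0, 0, 0, 0], [-1, 0.0275, 0.045, 0, 0, 0, 0], [-1, 0.0275, 0.045, 0, 0, 0, 0]],
  ],
)

```text
time: 1.25
ee_pos: [0.4395, -0.1972, 0.2317]
orientation: [1.412, 0.901, -1.064]
wrist_force: [1.7, -0.7, -0.4]
finger_gap: 0.0001
```

>>> servo_tool(
  increments=[
    [[-1, 0, 0.055, 0, 0, 0, 0], [-1, 0, 0.055, 0, 0, 0, 0], [-1, 0, 0.055, 0, 0, 0, 0], [-1, 0, 0.055, 0, 0, 0, 0], [-1, 0, 0.055, 0, 0, 0, 0], [-1, 0, 0.055, -0.02, 0, 0, 0], [-1, 0.01, 0.02, -0.04, 0, 0, 0], [-1, 0, 0, -0.04, 0, 0, 0]],
  ],
)

```text
time: 2.25
ee_pos: [0.4453, 0.027, 0.1309]
orientation: [1.378, 1.032, -0.925]
wrist_force: [0.9, -0.3, 0.1]
finger_gap: -0.0001
```

```bash
cat > r.py <<'E'
from h import *
s=ctrl.sense();R=cv2.Rodrigues(s["orientation"])[0];print(s["time"],s["ee_pos"].round(4),s["joint_positions"].round(3),s["wrist_force"].round(1));print(R.round(3).tolist())
t=np.radians(18);x=np.r_[SX*np.sin(t),-np.cos(t)];y=np.r_[SX*np.cos(t),np.sin(t)];T=np.c_[x,y,np.cross(x,y)]
print("need turn share",(cv2.Rodrigues(T@R.T)[0].ravel()/np.radians(45)).round(3))
E
python3 r.py
```

```text
2.25 [0.4453 0.027  0.1309] [ 0.009 -0.161 -0.864  0.551  0.07   3.141] [ 0.9 -0.3  0.1]
[[0.309, 0.951, 0.031], [0.073, 0.009, -0.997], [-0.948, 0.31, -0.066]]
need turn share [-0.084  0.007 -0.191]
```

>>> servo_tool(
  increments=[
    [[-1, 0.0, 0.015, 0, -0.07, -0.017, 0.215], [-1, 0.0, 0.015, 0, -0.07, -0.017, 0.215], [-1, 0.0, 0.015, 0, -0.07, -0.017, 0.215], [-1, 0.0, 0.015, 0, -0.07, -0.017, 0.215], [-1, 0.0, 0.015, 0, -0.07, -0.017, 0.215], [-1, 0.0, 0.015, 0, -0.07, -0.017, 0.215], [-1, 0.0, 0.015, 0, -0.07, -0.017, 0.215], [-1, 0.0, 0.015, 0, -0.07, -0.017, 0.215]],
  ],
)

```text
time: 3.25
ee_pos: [0.4445, 0.1471, 0.1313]
orientation: [0.16, 1.256, -0.02]
wrist_force: [0.4, -0.0, 0.6]
finger_gap: 0.0001
```

>>> servo_tool(
  increments=[
    [[-1, 0, 0, 0, -0.07, -0.017, 0.215], [-1, 0, 0, 0, -0.07, -0.017, 0.215], [-1, 0, 0, 0, -0.07, -0.017, 0.215], [-1, 0, 0, 0, -0.07, -0.017, 0.215], [-1, 0, 0, 0, -0.07, -0.017, 0.215], [-1, 0, 0, 0, -0.07, -0.017, 0.215], [-1, 0, 0, 0, -0.07, -0.017, 0.215], [-1, 0, 0, 0, -0.07, -0.017, 0.215]],
  ],
)

```text
time: 4.25
ee_pos: [0.4445, 0.1466, 0.1312]
orientation: [-1.062, 1.017, 0.855]
wrist_force: [-0.0, -0.1, 0.3]
finger_gap: 0.0001
```

```bash
sed -i 's/T=np.c_\[x,y,np.cross(x,y)\]/y=-y;T=np.c_[x,y,np.cross(x,y)]/' r.py; python3 r.py
```

```text
4.25 [0.4445 0.1466 0.1312] [ 0.341 -0.121 -0.833  0.535 -0.031  0.602] [-0.  -0.1  0.3]
[[0.311, -0.92, 0.238], [0.077, 0.274, 0.959], [-0.947, -0.279, 0.156]]
need turn share [-0.203  0.002  0.156]
```

>>> servo_tool(
  increments=[
    [[-1, 0, 0.002, -0.05, -0.1, 0, 0.078], [-1, 0, 0, -0.05, -0.1, 0, 0.078], [-1, 0.02, 0, 0, 0, 0, 0], [-1, 0.01, 0, 0, 0, 0, 0]],
  ],
)

```text
time: 4.75
ee_pos: [0.4772, 0.1495, 0.0328]
orientation: [-1.262, 1.039, 0.88]
wrist_force: [0.5, 0.6, 0.2]
finger_gap: -0.0003
```

```bash
python3 r.py
python3 - <<'E'
from h import *
f=grab("side");cv2.imwrite("pics/s2.png",cv2.resize(f["img"][120:330,150:400],None,fx=2.8,fy=2.8,interpolation=2))
E
```

```text
4.75 [0.4772 0.1495 0.0328] [ 0.405  0.124 -0.863  0.305 -0.153  0.508] [0.5 0.6 0.2]
[[0.31, -0.943, 0.124], [-0.033, 0.119, 0.992], [-0.95, -0.312, 0.006]]
need turn share [-0.007  0.005  0.007]
```

View pics/s2.png

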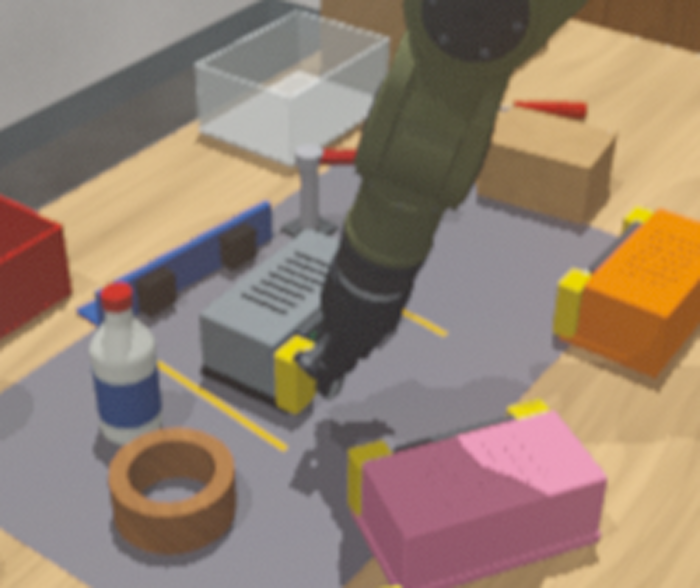

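The fingertips are just in front of the left bumper at crop (315,365), clear of the panel. First push on the left.

>>> servo_tool(
  increments=[
    [[-1, 0.007, -0.001, 0, 0, 0, 0], [-1, 0.007, -0.001, 0, 0, 0, 0], [-1, 0.007, -0.001, 0, 0, 0, 0], [-1, 0.007, -0.001, 0, 0, 0, 0]],
  ],
)

```text
time: 5.3
ee_pos: [0.4977, 0.1465, 0.0298]
orientation: [-1.261, 1.043, 0.893]
wrist_force: [-14.2, 8.3, 7.6]
finger_gap: -0.0001
```

```bash
cat > u.py <<'E'
from h import *
# pose of the unit from the grey vented top: yellow bumper tops + lines
f=grab("top")
m=comps(f,(15,90,80),(38,255,255),225,130,320,225,8)
for c in m:
    r=cv2.minAreaRect(c)
    if max(r[1])<30:
        u=r[0][0]; v0=c[:,1].min(); p=ray(f,u,v0-.5,.07); print("bumper far-edge mid",p[:2].round(4),"st",st(p),"px",np.round(r[0],1),np.round(r[1],1))
s=ctrl.sense();print(s["time"],s["ee_pos"].round(4),"st",st(s["ee_pos"]),s["wrist_force"].round(1))
import sys
if len(sys.argv)>1: cv2.imwrite(sys.argv[1],cv2.resize(f["img"][100:250,150:400],None,fx=3.2,fy=3.2,interpolation=2))
E
python3 u.py pics/t2.png
```

```text
bumper far-edge mid [ 0.5375 -0.0019] st [0.5339 0.0617] px [296. 205.] [12. 14.]
bumper far-edge mid [0.5372 0.1494] st [0.5157 0.212 ] px [241.  203.5] [11. 14.]
5.35 [0.4992 0.1465 0.0302] st [0.4784 0.2045] [-5.9  5.5 -2.3]
```

View pics/t2.png

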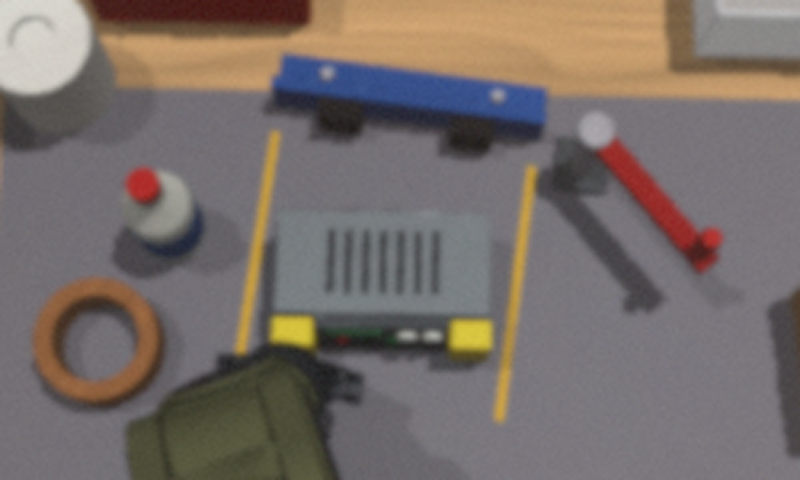

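The unit follows: the left bumper moved 10 mm and the yaw is now about 7° from square. I will shift a little outboard and continue.

>>> servo_tool(
  increments=[
    [[-1, -0.008, 0.005, 0, 0, 0, 0], [-1, 0.008, 0.005, 0, 0, 0, 0], [-1, 0.007, 0.001, 0, 0, 0, 0], [-1, 0.007, 0.001, 0, 0, 0, 0], [-1, 0.007, 0.001, 0, 0, 0, 0], [-1, 0.007, 0.001, 0, 0, 0, 0], [-1, -0.03, 0, 0, 0, 0, 0], [-1, -0.02, -0.03, 0, 0, 0, 0]],
  ],
)

```text
time: 6.35
ee_pos: [0.4812, 0.1307, 0.0321]
orientation: [-1.267, 1.037, 0.883]
wrist_force: [0.6, 0.8, 1.1]
finger_gap: -0.0001
```

```bash
python3 u.py
```

```text
bumper far-edge mid [0.5373 0.0058] st [0.5328 0.0694] px [293.2 205.8] [14.3 12.6]
bumper far-edge mid [0.5709 0.1543] st [0.5486 0.2208] px [239.7 193.3] [15.  12.4]
6.4 [0.4767 0.1264 0.0304] st [0.4584 0.1819] [-4.1 -2.8 -2. ]
```

>>> servo_tool(
  increments=[
    [[-1, -0.004, -0.04, 0, 0, 0, 0], [-1, 0, -0.04, 0, 0, 0, 0], [-1, 0, -0.035, 0, 0, 0, 0], [-1, 0.01, 0, 0, 0, 0, 0], [-1, 0.008, -0.001, 0, 0, 0, 0], [-1, 0.008, -0.002, 0, 0, 0, 0], [-1, 0.008, -0.003, 0, 0, 0, 0], [-1, 0.008, -0.003, 0, 0, 0, 0]],
  ],
)

```text
time: 7.4
ee_pos: [0.5129, 0.0056, 0.0287]
orientation: [-1.264, 1.049, 0.89]
wrist_force: [-17.5, -2.5, 12.9]
finger_gap: 0.0001
```

```bash
python3 u.py pics/t3.png
```

```text
bumper far-edge mid [ 0.5515 -0.0018] st [0.5478 0.0636] px [296. 199.] [10. 14.]
bumper far-edge mid [0.5681 0.1505] st [0.5463 0.2167] px [241.  193.9] [15.  12.8]
7.45 [0.5147 0.0052 0.0291] st [0.5105 0.0661] [-6.6 -3.7 -2.5]
```

View pics/t3.png

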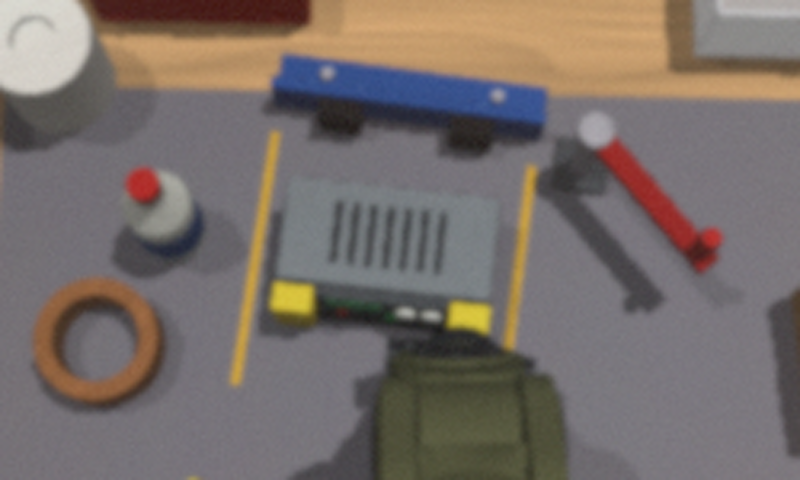

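The unit is now nearly square, centred between the lines, and contact is only on the right bumper at crop (470,330). I continue walking it.

>>> servo_tool(
  increments=[
    [[-1, 0.008, -0.003, 0, 0, 0, 0], [-1, 0.008, -0.003, 0, 0, 0, 0], [-1, 0.008, -0.003, 0, 0, 0, 0], [-1, -0.03, 0, 0, 0, 0, 0], [-1, -0.02, 0.04, 0, 0, 0, 0], [-1, 0, 0.055, 0, 0, 0, 0], [-1, 0, 0.055, 0, 0, 0, 0], [-1, 0, 0, 0, 0, 0, 0]],
  ],
)

```text
time: 8.45
ee_pos: [0.4935, 0.1518, 0.0321]
orientation: [-1.269, 1.034, 0.888]
wrist_force: [-0.0, -0.5, -0.3]
finger_gap: -0.0001
```

```bash
python3 u.py
```

```text
bumper far-edge mid [0.5654 0.1432] st [0.5445 0.2091] px [243.6 194.1] [13.  14.9]
bumper far-edge mid [ 0.5798 -0.0083] st [0.5767 0.0604] px [298.5 190.5] [13. 13.]
8.5 [0.4927 0.1495 0.0316] st [0.4715 0.2068] [-0.9 -0.1  0.2]
```

>>> servo_tool(
  increments=[
    [[-1, 0.022, 0.003, 0, 0, 0, 0], [-1, 0.008, 0.001, 0, 0, 0, 0], [-1, 0.008, 0.001, 0, 0, 0, 0], [-1, 0.008, 0.001, 0, 0, 0, 0], [-1, 0.008, 0.001, 0, 0, 0, 0], [-1, 0.008, 0.001, 0, 0, 0, 0], [-1, 0.008, 0.001, 0, 0, 0, 0], [-1, -0.03, 0, 0, 0, 0, 0]],
  ],
)

```text
time: 9.5
ee_pos: [0.5335, 0.1551, 0.0315]
orientation: [-1.264, 1.041, 0.881]
wrist_force: [0.8, 0.8, 0.1]
finger_gap: -0.0002
```

```bash
python3 u.py
```

```text
bumper far-edge mid [ 0.5797 -0.0035] st [0.5761 0.0651] px [296.8 190.8] [14.3 13.5]
bumper far-edge mid [0.5994 0.1478] st [0.5777 0.2177] px [242.4 182.9] [14.8 13. ]
9.55 [0.5273 0.1538 0.0296] st [0.5054 0.2151] [-4.2 -0.6 -3.2]
```

>>> servo_tool(
  increments=[
    [[-1, 0.024, 0.002, 0, 0, 0, 0], [-1, 0.008, 0.001, 0, 0, 0, 0], [-1, 0.008, 0.001, 0, 0, 0, 0], [-1, 0.008, 0.001, 0, 0, 0, 0], [-1, -0.03, 0, 0, 0, 0, 0], [-1, -0.02, -0.04, 0, 0, 0, 0], [-1, -0.01, -0.05, 0, 0, 0, 0], [-1, 0, -0.05, 0, 0, 0, 0]],
  ],
)

```text
time: 10.55
ee_pos: [0.5187, 0.0189, 0.0311]
orientation: [-1.265, 1.041, 0.883]
wrist_force: [0.8, 0.3, -0.3]
finger_gap: -0.0004
```

```bash
python3 u.py pics/t4.png
```

```text
bumper far-edge mid [0.5796 0.0039] st [0.575  0.0725] px [294.1 191.2] [14.2 13.6]
bumper far-edge mid [0.6165 0.1511] st [0.5943 0.223 ] px [241.4 177. ] [14.8 13.3]
10.6 [0.5187 0.0133 0.0311] st [0.5134 0.0746] [ 0.2 -4.1  0.1]
```

View pics/t4.png

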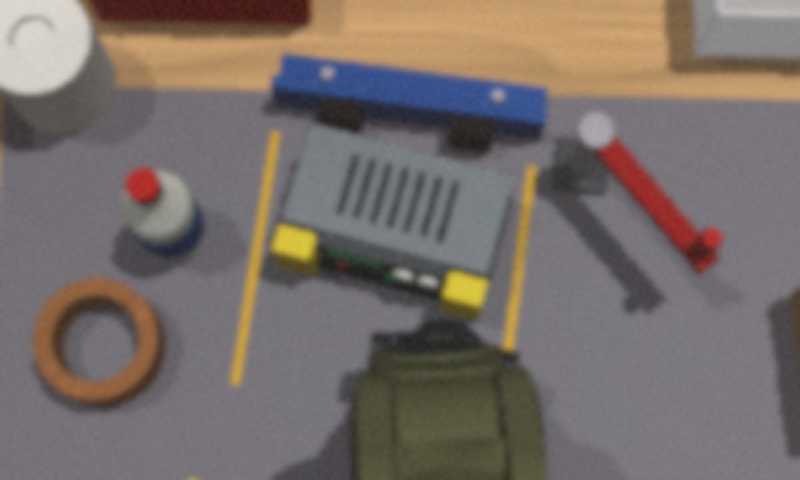

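The unit is at about −7° with its back-left corner roughly 20 mm from its stop and its back-right corner about 43 mm from its own. Next I push on the right.

>>> servo_tool(
  increments=[
    [[-1, 0.017, -0.004, 0, 0, 0, 0], [-1, 0.008, -0.003, 0, 0, 0, 0], [-1, 0.008, -0.003, 0, 0, 0, 0], [-1, 0.008, -0.003, 0, 0, 0, 0], [-1, 0.008, -0.003, 0, 0, 0, 0], [-1, -0.03, 0, 0, 0, 0, 0], [-1, -0.015, 0.045, 0, 0, 0, 0], [-1, 0, 0.055, 0, 0, 0, 0]],
  ],
)

```text
time: 11.6
ee_pos: [0.5239, 0.1056, 0.0313]
orientation: [-1.264, 1.041, 0.882]
wrist_force: [1.6, -1.0, -0.3]
finger_gap: -0.0003
```

```bash
python3 u.py
```

```text
bumper far-edge mid [ 0.6054 -0.0066] st [0.6019 0.0651] px [298. 182.] [14. 14.]
bumper far-edge mid [0.6166 0.1457] st [0.595  0.2176] px [243.3 176.9] [15.  13.3]
11.65 [0.5254 0.1131 0.0322] st [0.5083 0.1745] [0.  5.  0.9]
```

>>> servo_tool(
  increments=[
    [[-1, 0.002, 0.037, 0, 0, 0, 0], [-1, 0.033, 0, 0, 0, 0, 0], [-1, 0.008, 0.001, 0, 0, 0, 0], [-1, 0.008, 0.001, 0, 0, 0, 0], [-1, 0.008, 0.001, 0, 0, 0, 0], [-1, 0.006, 0.001, 0, 0, 0, 0], [-1, -0.03, 0, 0, 0, 0, 0], [-1, -0.015, -0.04, 0, 0, 0, 0]],
  ],
)

```text
time: 12.65
ee_pos: [0.5428, 0.1063, 0.031]
orientation: [-1.266, 1.04, 0.886]
wrist_force: [0.4, -0.2, 1.2]
finger_gap: -0.0001
```

```bash
python3 u.py
```

```text
bumper far-edge mid [ 0.6053 -0.0034] st [0.6015 0.0683] px [296.8 182. ] [14.4 13.4]
bumper far-edge mid [0.6252 0.1469] st [0.6034 0.2199] px [243. 174.] [14. 14.]
12.7 [0.5393 0.101  0.0298] st [0.5235 0.1641] [-2.6 -3.3 -1.2]
```

>>> servo_tool(
  increments=[
    [[-1, 0, -0.05, 0, 0, 0, 0], [-1, 0, -0.05, 0, 0, 0, 0], [-1, 0.018, -0.001, 0, 0, 0, 0], [-1, 0.008, -0.002, 0, 0, 0, 0], [-1, 0.007, -0.002, 0, 0, 0, 0], [-1, 0.006, -0.002, 0, 0, 0, 0], [-1, 0, 0, 0, 0, 0, 0]],
  ],
)

```text
time: 13.58
ee_pos: [0.5736, -0.0013, 0.0269]
orientation: [-1.259, 1.053, 0.895]
wrist_force: [-22.1, 0.8, 12.7]
finger_gap: -0.0
```

```bash
python3 u.py pics/t5.png
```

```text
bumper far-edge mid [ 0.6139 -0.0065] st [0.6104 0.0663] px [298.  175.5] [ 7. 14.]
bumper far-edge mid [0.6252 0.1441] st [0.6038 0.2171] px [244. 174.] [14. 14.]
bumper far-edge mid [ 0.6724 -0.0498] st [0.6736 0.0302] px [313.7 166.4] [ 4.  29.4]
13.625 [ 0.5736 -0.0013  0.0269] st [0.5697 0.0666] [-22.1   0.8  12.4]
```

View pics/t5.png

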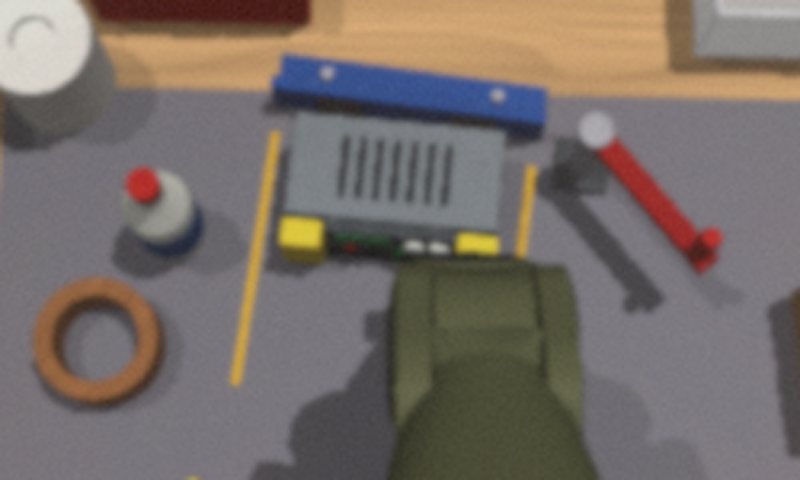

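Only a few millimetres remain now. I will feel for the stop on the right.

>>> servo_tool(
  increments=[
    [[-1, 0.004, -0.001, 0, 0, 0, 0], [-1, 0.004, -0.001, 0, 0, 0, 0], [-1, 0, 0, 0, 0, 0, 0]],
  ],
)

```text
time: 14.0
ee_pos: [0.574, -0.0016, 0.0237]
orientation: [-1.254, 1.06, 0.907]
wrist_force: [-41.9, 5.3, 25.4]
finger_gap: -0.0003
```

```bash
python3 u.py
python3 - <<'E'
from h import *
f=grab("top")
for u,v in((243.1,135.3),(307.8,140)): print(st(ray(f,u,v,.078)))
g=cv2.cvtColor(f["img"],cv2.COLOR_BGR2HSV)
for u in(256,297): print(g[124:146,u].tolist())
E
```

```text
bumper far-edge mid [ 0.614  -0.0079] st [0.6106 0.0649] px [298.5 175. ] [ 6. 13.]
bumper far-edge mid [0.6252 0.1441] st [0.6038 0.2171] px [244. 174.] [14. 14.]
bumper far-edge mid [ 0.6724 -0.0509] st [0.6737 0.0291] px [314.1 165.5] [ 4.1 27.3]
14.05 [ 0.574  -0.0016  0.0236] st [0.5701 0.0664] [-41.8   6.3  24.5]
[0.6904 0.2323]
[0.7018 0.0511]
[[111, 152, 139], [111, 157, 140], [112, 149, 140], [111, 152, 141], [111, 153, 138], [111, 149, 123], [112, 127, 94], [114, 67, 61], [162, 27, 48], [17, 46, 50], [0, 25, 52], [0, 0, 71], [113, 9, 108], [105, 16, 125], [98, 16, 129], [94, 14, 130], [101, 16, 130], [103, 18, 129], [103, 14, 124], [100, 13, 121], [100, 13, 114], [103, 20, 112]]
[[150, 27, 132], [115, 103, 144], [111, 144, 145], [110, 152, 143], [111, 153, 143], [111, 152, 146], [111, 152, 141], [112, 148, 138], [111, 149, 139], [111, 149, 144], [111, 148, 133], [112, 133, 107], [113, 83, 71], [143, 21, 48], [0, 29, 52], [80, 10, 77], [90, 16, 112], [95, 12, 129], [103, 17, 132], [101, 15, 134], [101, 15, 132], [107, 17, 135]]
```

The wrist force rose to 42 N with no motion, so the right side is against its stop. The left still has about 8 mm to go.

>>> servo_tool(
  increments=[
    [[-1, -0.04, 0, 0, 0, 0, 0], [-1, 0, 0.05, 0.004, 0, 0, 0], [-1, 0, 0.055, 0, 0, 0, 0], [-1, 0, 0.047, 0, 0, 0, 0], [-1, 0.02, 0, 0, 0, 0, 0], [-1, 0, 0, 0, 0, 0, 0]],
  ],
)

```text
time: 14.85
ee_pos: [0.572, 0.1495, 0.0356]
orientation: [-1.266, 1.039, 0.883]
wrist_force: [0.2, -0.6, -0.1]
finger_gap: 0.0001
```

```bash
python3 r.py;python3 u.py
```

```text
14.85 [0.572  0.1495 0.0356] [ 0.33   0.263 -0.672  0.348 -0.132  0.432] [ 0.2 -0.6 -0.1]
[[0.309, -0.943, 0.12], [-0.034, 0.116, 0.993], [-0.95, -0.311, 0.004]]
need turn share [-0.005  0.003  0.002]
bumper far-edge mid [ 0.6139 -0.0065] st [0.6104 0.0663] px [298. 179.] [14. 14.]
bumper far-edge mid [0.6252 0.145 ] st [0.6037 0.218 ] px [243.7 173.5] [15. 13.]
14.9 [0.5708 0.1486 0.0351] st [0.5492 0.2151] [-0.5 -0.5 -0.1]
```

>>> servo_tool(
  increments=[
    [[-1, 0.01, 0, -0.004, 0, 0, 0], [-1, 0.007, 0, 0, 0, 0, 0], [-1, 0.006, 0, 0, 0, 0, 0], [-1, 0.004, 0, 0, 0, 0, 0], [-1, 0, 0, 0, 0, 0, 0]],
  ],
)

```text
time: 15.52
ee_pos: [0.5915, 0.1487, 0.0285]
orientation: [-1.26, 1.048, 0.894]
wrist_force: [-21.3, 6.1, 13.1]
finger_gap: 0.0001
```

>>> servo_tool(
  increments=[
    [[-1, 0.004, 0, 0, 0, 0, 0], [-1, 0, 0, 0, 0, 0, 0]],
  ],
)

```text
time: 15.78
ee_pos: [0.5916, 0.1485, 0.0269]
orientation: [-1.259, 1.052, 0.899]
wrist_force: [-31.8, 5.8, 19.8]
finger_gap: -0.0001
```

```bash
python3 u.py
```

```text
bumper far-edge mid [ 0.6139 -0.0043] st [0.6101 0.0684] px [297.2 179.5] [14.4 14.1]
bumper far-edge mid [0.6311 0.1387] st [0.6102 0.2124] px [246.  169.5] [8. 9.]
bumper far-edge mid [0.7001 0.1758] st [0.6743 0.2575] px [233.6 154. ] [ 3.6 26.5]
15.825 [0.5916 0.1485 0.0269] st [0.5699 0.2175] [-31.8   5.5  19.2]
```

Left contact is confirmed: the force rose from 21 to 32 N with no motion, at the same depth as the right (0.570). I recheck the right in case it slipped back.

>>> servo_tool(
  increments=[
    [[-1, -0.045, 0, 0, 0, 0, 0], [-1, 0, -0.05, 0, 0, 0, 0], [-1, 0, -0.05, 0, 0, 0, 0], [-1, 0, -0.05, 0, 0, 0, 0], [-1, 0.012, 0, 0, 0, 0, 0], [-1, 0.006, 0, 0, 0, 0, 0], [-1, 0.005, 0, 0, 0, 0, 0], [-1, 0, 0, 0, 0, 0, 0]],
  ],
)

```text
time: 16.82
ee_pos: [0.5735, -0.0017, 0.028]
orientation: [-1.262, 1.052, 0.89]
wrist_force: [-17.7, -3.4, 10.7]
finger_gap: 0.0001
```

>>> servo_tool(
  increments=[
    [[-1, 0.004, 0, 0, 0, 0, 0], [-1, 0, 0, 0, 0, 0, 0]],
  ],
)

```text
time: 17.08
ee_pos: [0.5737, -0.001, 0.0264]
orientation: [-1.26, 1.055, 0.896]
wrist_force: [-27.9, -1.4, 16.5]
finger_gap: 0.0001
```

```bash
python3 u.py
```

```text
bumper far-edge mid [ 0.6139 -0.0065] st [0.6104 0.0663] px [298.  175.5] [ 7. 14.]
bumper far-edge mid [0.6309 0.1467] st [0.6091 0.2204] px [243.1 171.8] [15. 14.]
bumper far-edge mid [ 0.6724 -0.0499] st [0.6736 0.03  ] px [313.8 166. ] [ 4.  28.4]
17.125 [ 0.5737 -0.001   0.0264] st [0.5698 0.0669] [-27.   -0.9  16. ]
```

>>> servo_tool(
  increments=[
    [[-1, -0.04, 0, 0, 0, 0, 0], [-1, 0, 0.05, 0, 0, 0, 0], [-1, 0, 0.05, 0, 0, 0, 0], [-1, 0.01, 0.05, 0, 0, 0, 0], [-1, 0.02, 0, 0, 0, 0, 0], [-1, 0.015, 0, 0, 0, 0, 0], [-1, 0.006, 0, 0, 0, 0, 0], [-1, 0, 0, 0, 0, 0, 0]],
  ],
)

```text
time: 18.12
ee_pos: [0.5913, 0.1494, 0.0294]
orientation: [-1.261, 1.044, 0.891]
wrist_force: [-10.3, 5.9, 5.7]
finger_gap: -0.0
```

>>> servo_tool(
  increments=[
    [[-1, 0.005, 0, 0, 0, 0, 0], [-1, 0, 0, 0, 0, 0, 0]],
  ],
)

```text
time: 18.38
ee_pos: [0.5916, 0.1491, 0.0277]
orientation: [-1.259, 1.049, 0.897]
wrist_force: [-25.3, 6.2, 15.1]
finger_gap: -0.0001
```

Both sides are now bearing on the stops, since the left met its stop at once at the same position. I back off, rise, remove the tilt and go to the bar handle's trailing side.

>>> servo_tool(
  increments=[
    [[-1, -0.045, 0, 0, 0, 0, 0], [-1, 0, 0, 0.055, 0, 0, 0], [-1, 0, 0, 0.055, 0.024, 0.199, 0], [-1, 0, -0.02, 0.05, 0.024, 0.199, 0], [-1, 0.01, -0.05, 0, 0, 0, 0], [-1, 0.01, -0.05, 0, 0, 0, 0], [-1, 0.01, -0.05, 0, 0, 0, 0], [-1, 0.01, -0.05, 0, 0, 0, 0]],
  ],
)

```text
time: 19.38
ee_pos: [0.5969, -0.0716, 0.1748]
orientation: [-1.14, 1.234, 1.087]
wrist_force: [0.6, 0.4, -0.1]
finger_gap: -0.0001
```

>>> servo_tool(
  increments=[
    [[-1, 0.01, -0.05, 0, 0, 0, 0], [-1, 0.01, -0.05, 0, 0, 0, 0], [-1, 0.01, -0.05, 0, 0, 0, 0], [-1, 0, 0, 0, 0, 0, 0]],
  ],
)

```text
time: 19.88
ee_pos: [0.6267, -0.2236, 0.1743]
orientation: [-1.137, 1.237, 1.083]
wrist_force: [0.2, 0.6, -0.3]
finger_gap: 0.0001
```

```bash
sed -i 's/radians(18)/radians(0)/' r.py; python3 r.py; python3 u.py
python3 - <<'E'
from h import *
f=grab("top");s=grab("side")
for n,i,b in(("t",f,(320,130,400,200)),("s",s,(240,150,330,190))):
    for c in comps(i,(0,120,60),(8,255,255),*b):
        print(n,cv2.boxPoints(cv2.minAreaRect(c)).round(1).tolist())
piv=.702*SX-.0245*SY;print("piv",piv,"handle",piv+.135*np.array([np.cos(np.radians(223.2)),np.sin(np.radians(223.2))]))
h=np.r_[piv+.135*np.array([np.cos(np.radians(223.2)),np.sin(np.radians(223.2))]),.156];print(proj(f,h),proj(s,h))
E
```

```text
19.875 [ 0.6267 -0.2236  0.1743] [-0.348  0.426 -0.019  1.085  0.01  -0.22 ] [ 0.2  0.6 -0.3]
[[0.043, -0.991, 0.127], [-0.005, 0.127, 0.992], [-0.999, -0.043, 0.0]]
need turn share [0.006 0.055 0.011]
bumper far-edge mid [ 0.6139 -0.0043] st [0.6101 0.0684] px [297.2 179.2] [14.3 14.1]
bumper far-edge mid [0.631  0.1457] st [0.6093 0.2193] px [243.5 172. ] [14. 15.]
19.925 [ 0.6263 -0.2214  0.1742] st [ 0.6481 -0.1457] [-0.2 -0.4  0.2]
t [[336.0, 147.89999389648438], [344.29998779296875, 140.39999389648438], [376.6000061035156, 176.0], [368.29998779296875, 183.5]]
s [[264.1000061035156, 161.1999969482422], [304.1000061035156, 158.8000030517578], [305.1000061035156, 176.0], [265.1000061035156, 178.3000030517578]]
piv [ 0.69416089 -0.10744724] handle [ 0.59575012 -0.1998611 ]
[374.73772059 171.51725647] [302.01755717 157.83560608]
```

Run:
```python
import numpy as np
p=np.array([.694,-.107]);a=np.radians(np.r_[np.arange(241,128,-8),125,122])
w=p+.134*np.c_[np.cos(a),np.sin(a)];print(w[0].round(3));print(np.degrees(a).round()[1:]);print(np.diff(w.round(3),axis=0).round(3).tolist())
```

```text
[ 0.629 -0.224]
[233. 225. 217. 209. 201. 193. 185. 177. 169. 161. 153. 145. 137. 129.
 125. 122.]
[[-0.016, 0.01], [-0.014, 0.012], [-0.012, 0.014], [-0.01, 0.016], [-0.008, 0.017], [-0.006, 0.018], [-0.002, 0.018], [-0.001, 0.019], [0.002, 0.019], [0.005, 0.018], [0.008, 0.017], [0.009, 0.016], [0.012, 0.014], [0.014, 0.013], [0.007, 0.006], [0.006, 0.004]]
```

>>> servo_tool(
  increments=[
    [[-1, 0.001, 0, -0.03, 0, 0.055, 0], [-1, 0, 0, -0.029, 0, 0, 0], [-1, 0, 0, 0, 0, 0, 0]],
  ],
)

```text
time: 20.4
ee_pos: [0.6257, -0.2172, 0.1135]
orientation: [-1.12, 1.269, 1.123]
wrist_force: [-1.0, 0.8, 0.5]
finger_gap: -0.0
```

>>> servo_tool(
  increments=[
    [[-1, -0.013, 0.003, 0, 0, 0, 0], [-1, -0.014, 0.012, 0, 0, 0, 0], [-1, -0.012, 0.014, 0, 0, 0, 0], [-1, -0.01, 0.016, 0, 0, 0, 0], [-1, 0, 0, 0, 0, 0, 0]],
  ],
)

```text
time: 21.02
ee_pos: [0.5792, -0.1728, 0.1176]
orientation: [-1.125, 1.264, 1.117]
wrist_force: [0.9, 2.2, 4.0]
finger_gap: -0.0001
```

```bash
python3 u.py pics/t6.png
```

```text
bumper far-edge mid [ 0.6139 -0.0045] st [0.6101 0.0682] px [297.3 179.3] [14.5 14.3]
bumper far-edge mid [0.631  0.1457] st [0.6093 0.2193] px [243.5 172. ] [14. 15.]
21.075 [ 0.5794 -0.1736  0.1174] st [ 0.5959 -0.1038] [1.8 0.2 0.2]
```

View pics/t6.png

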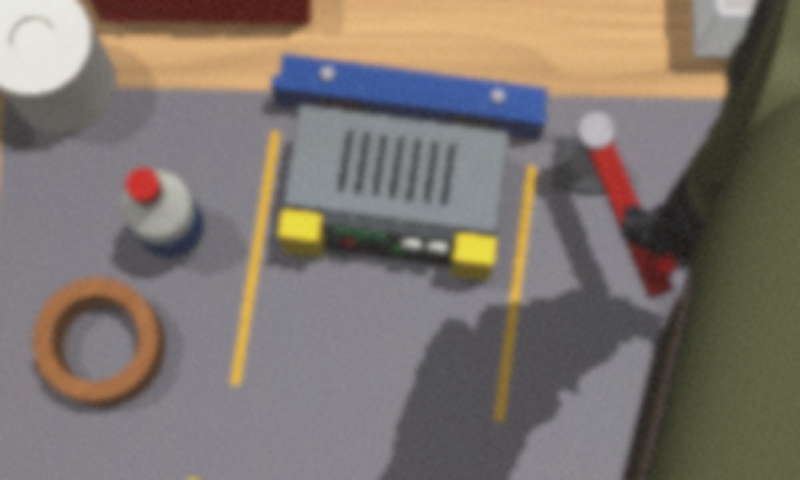

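The bar is turning, but the finger at crop (645,225) looks inboard of the handle at (665,270), so I check the geometry.

Run:
```python
from h import *
f=grab("top");s=grab("side");p=ctrl.sense()["ee_pos"]
tocrop=lambda q:((q-[150,100])*3.2).round(0)
R=cv2.Rodrigues(ctrl.sense()["orientation"])[0]
print("tcp crop",tocrop(proj(f,p)),"finger 40mm up",tocrop(proj(f,p-.04*R[:,0])),"side",proj(s,p).round(1))
piv=np.array([.694,-.107])
for a in(215,210,205,200):
    h=piv+.135*np.array([np.cos(np.radians(a)),np.sin(np.radians(a))]);print(a,h.round(3),[tocrop(proj(f,np.r_[h,z])).tolist() for z in(.106,.156)],proj(s,np.r_[h,.133]).round(0))
print("pivot crop",tocrop(proj(f,np.r_[piv,.1])))
cv2.imwrite("pics/s3.png",cv2.resize(s["img"][120:220,220:370],None,fx=5,fy=5,interpolation=2))
```

```text
tcp crop [678. 259.] finger 40mm up [688. 248.] side [301.4 173.4]
215 [ 0.583 -0.184] [[688.0, 258.0], [700.0, 243.0]] [302. 167.]
210 [ 0.577 -0.175] [[676.0, 265.0], [688.0, 251.0]] [302. 169.]
205 [ 0.572 -0.164] [[663.0, 271.0], [675.0, 257.0]] [302. 171.]
200 [ 0.567 -0.153] [[650.0, 276.0], [661.0, 262.0]] [301. 173.]
pivot crop [594. 131.]
```

View pics/s3.png

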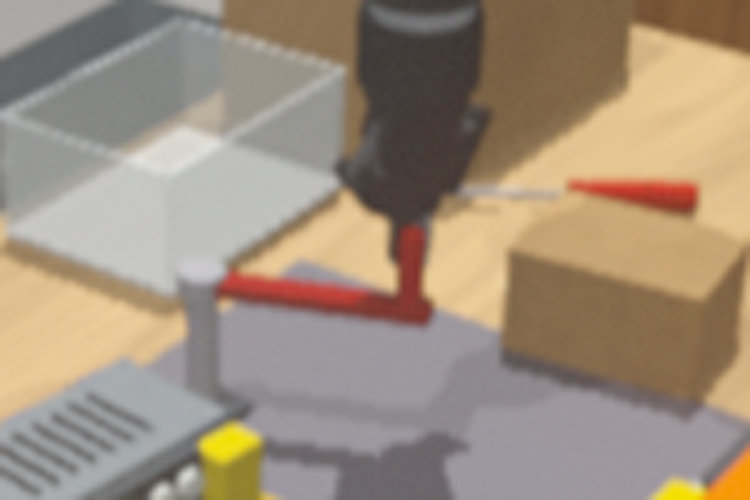

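The side view shows the handle at (408,270) squarely in front of the finger, on the trailing side as wanted. The black tip in the top view was the gripper's knuckle. I continue the sweep.

>>> servo_tool(
  increments=[
    [[-1, -0.008, 0.017, 0, 0, 0, 0], [-1, -0.006, 0.018, 0, 0, 0, 0], [-1, -0.002, 0.018, 0, 0, 0, 0], [-1, -0.001, 0.019, 0, 0, 0, 0], [-1, 0.002, 0.019, 0, 0, 0, 0], [-1, 0.005, 0.018, 0, 0, 0, 0], [-1, 0.008, 0.017, 0, 0, 0, 0], [-1, 0, 0, 0, 0, 0, 0]],
  ],
)

```text
time: 22.18
ee_pos: [0.577, -0.0465, 0.1156]
orientation: [-1.123, 1.266, 1.12]
wrist_force: [1.0, 0.1, 2.5]
finger_gap: 0.0
```

```bash
cat > b.py <<'E'
from h import *
f=grab("top");s=grab("side");p=ctrl.sense()["ee_pos"];piv=np.array([.694,-.107]);d=p[:2]-piv
print(p.round(4),"finger ang",np.degrees(np.arctan2(d[1],d[0]))%360,"r",np.hypot(*d),ctrl.sense()["wrist_force"].round(1),ctrl.sense()["time"])
for n,i,b in(("t",f,(240,120,380,210)),("s",s,(220,150,330,250))):
    for c in comps(i,(0,120,60),(8,255,255),*b): print(n,cv2.boxPoints(cv2.minAreaRect(c)).round(0).tolist())
for a in(160,150,140,130,120,113):
    h=piv+.135*np.array([np.cos(np.radians(a)),np.sin(np.radians(a))]);print(a,proj(f,np.r_[h,.1]).round(0),proj(s,np.r_[h,.156]).round(0))
E
python3 b.py
```

```text
[ 0.5756 -0.0477  0.115 ] finger ang 153.38403224831572 r 0.13244608744229994 [0.4 0.  2. ] 22.275
s [[258.0, 178.0], [269.0, 173.0], [281.0, 197.0], [270.0, 202.0]]
160 [319. 186.] [284. 178.]
150 [311. 182.] [277. 180.]
140 [304. 177.] [270. 181.]
130 [297. 171.] [262. 182.]
120 [293. 164.] [254. 182.]
113 [290. 159.] [248. 181.]
```

>>> servo_tool(
  increments=[
    [[-1, 0.009, 0.016, 0, 0, 0, 0], [-1, 0.012, 0.014, 0, 0, 0, 0], [-1, 0.014, 0.013, 0, 0, 0, 0], [-1, 0.007, 0.006, 0, 0, 0, 0], [-1, 0, 0, 0, 0, 0, 0]],
  ],
)

```text
time: 22.9
ee_pos: [0.6189, 0.0015, 0.1154]
orientation: [-1.122, 1.267, 1.119]
wrist_force: [0.1, 0.9, -0.9]
finger_gap: 0.0001
```

>>> servo_tool(
  increments=[
    [[-1, 0.006, 0.004, 0, 0, 0, 0], [-1, 0, 0, 0, 0, 0, 0]],
  ],
)

```text
time: 23.15
ee_pos: [0.6204, 0.0026, 0.1149]
orientation: [-1.121, 1.276, 1.12]
wrist_force: [-12.5, -6.0, 4.7]
finger_gap: -0.0002
```

```bash
python3 b.py
```

```text
[0.6202 0.0027 0.1148] finger ang 123.93972845462159 r 0.13225030178074845 [-10.9  -5.9   4. ] 23.25
s [[245.0, 201.0], [247.0, 183.0], [255.0, 184.0], [252.0, 202.0]]
160 [319. 186.] [284. 178.]
150 [311. 182.] [277. 180.]
140 [304. 177.] [270. 181.]
130 [297. 171.] [262. 182.]
120 [293. 164.] [254. 182.]
113 [290. 159.] [248. 181.]
```

The force jumped to about 12 N at the predicted end angle, with the handle at about 113°. One more small nudge, then I back away the way I came and lift.

>>> servo_tool(
  increments=[
    [[-1, 0.003, 0.001, 0, 0, 0, 0], [-1, 0, 0, 0, 0, 0, 0]],
  ],
)

```text
time: 23.5
ee_pos: [0.6207, 0.0029, 0.1149]
orientation: [-1.119, 1.28, 1.122]
wrist_force: [-19.6, -7.6, 11.1]
finger_gap: -0.0
```

>>> servo_tool(
  increments=[
    [[-1, -0.015, -0.007, 0, 0, 0, 0], [-1, -0.035, -0.015, 0, 0, 0, 0], [-1, -0.02, -0.02, 0.04, 0, 0, 0], [-1, 0, 0, 0.05, 0, 0, 0], [-1, -0.03, -0.05, 0, 0, 0, 0], [-1, -0.03, -0.05, 0, 0, 0, 0], [-1, -0.03, -0.05, 0, 0, 0, 0], [-1, 0, -0.03, 0, 0, 0, 0]],
  ],
)

```text
time: 24.5
ee_pos: [0.4654, -0.2182, 0.2063]
orientation: [-1.12, 1.268, 1.115]
wrist_force: [1.5, 0.1, 0.4]
finger_gap: -0.0002
```

```bash
python3 u.py pics/t7.png; python3 b.py|head -4
python3 - <<'E'
from h import *
f=grab("top");s=grab("side")
a=cv2.resize(f["img"][100:250,150:400],(500,300));b=cv2.resize(s["img"][130:300,160:400],(500,300))
cv2.imwrite("pics/fin.png",np.vstack([a,b]))
E
```

```text
bumper far-edge mid [ 0.6139 -0.0045] st [0.6101 0.0682] px [297.3 179.3] [14.5 14.3]
bumper far-edge mid [0.631  0.1457] st [0.6093 0.2193] px [243.5 172. ] [14. 15.]
24.55 [ 0.4666 -0.2211  0.2063] st [ 0.4895 -0.1643] [ 0.5 -2.3 -0.6]
[ 0.4673 -0.2175  0.206 ] finger ang 205.9933492873173 r 0.25218409209849196 [0.1 0.3 0.2] 24.65
t [[283.0, 153.0], [329.0, 138.0], [332.0, 149.0], [286.0, 164.0]]
s [[239.0, 197.0], [251.0, 173.0], [262.0, 178.0], [250.0, 203.0]]
160 [319. 186.] [284. 178.]
```

View pics/fin.png

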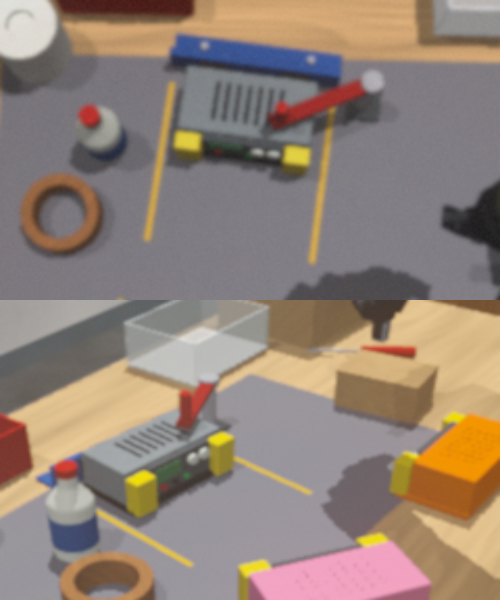

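```bash
python3 -c "
from h import *
print(ctrl.sign_off())"
```

```text
the job is handed in; nothing more can be done
None
```

The job is handed in: the power unit is against both rubber stops and between the yellow lines, and the red bar is swung over it to the end of its travel. It took about 25 s of the 66 s allowed.

- **Walking the unit:** I pushed only the two bumpers in turn, with shut, tilted fingers. The largest slew I measured was about 12° from square.
- **Against the stops:** Both sides met a hard stop, with the force rising to 42 N on the right and 32 N on the left and no further motion. Both ended at the same depth (0.570 m along the stop axis). A second touch on each found no slip-back. In the last picture the unit is about 0.3° from square and centred between the lines.
- **Hold-down bar:** I pushed the handle round until the force jumped to about 20 N without movement, at the predicted end angle. I then backed off, and the final wrist force was near zero.
- **Other items:** The bottle, tape roll and carton look unmoved in the last picture, though I did not re-measure them.
- **Disagreement:** The side camera placed the handle about 2° short of its end position, which is within the camera's offset. I relied on the force reading instead.

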